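Clip the cabinet key into the snap hook

ROBOT

A 7-joint arm with a two-finger parallel gripper is mounted at the origin on a cart in front of the work surface, level with it; the furniture and walls round the work are solid. World frame = base frame: x ahead of the robot, y to its left, z up, the work surface at z = 0. Lengths are in m, angles in degrees, forces in N, time in s.
With the tool pointing down it reaches from about 0.35 to 0.9 m from the base axis. Payload 7.2 kg.
Tool frame: the origin (TCP) lies at the very end of the fingers, on their centre line; the grasp point (between the pads) lies 19 mm behind it; z points along the fingers, y is the line along which they close (so a half turn about z gives the same grasp; the last joint's range is limited). The gripper opens to 88 mm and grips with 3 to 60 N. Pads are 20 mm wide; open, the fingers measure 115 mm over their backs; the gripper's body (75 mm by 178 mm) begins 61 mm behind the grasp point.
Start: joints at [-67.162, 23.554, -0.728, 91.456, 0.321, 64.991, -4.71], TCP at [0.281, 0.558, 0.223] pointing down, gripper open.
Joint ranges: [-169.25, 169.25], [-16.82, 113.86], [-84.01, 82.57], [7.8, 145.47], [-59.2, 239.2], [7.22, 106.19], [-163.78, 163.78]. Speed limits (degrees/s): [136.94, 136.94, 172.46, 172.46, 180, 180, 180].

INTERFACE

Orientations are given as a 3x3 rotation matrix whose columns are the frame's x, y, z axes.
In Python, from plant import env gives the robot as it stands.
- The arm moves only by the shell command python3 -m jog 'ROWS' [FORCE]. ROWS is JSON, a list of rows, each a list of 3 entries, a list of its own where there are three numbers: the closure, from 0 (fully open) to 1 (shut), then the shift along the world's x, y, z in cm, then the turn about the world's z in rad. In form: [[fingers, [x, y, z], spin], ...]. A call has exactly 8 rows; each row shifts and turns the commanded pose from where the row before left it; what a row does not reach is not made up. A row lasts 1/8 s, in which the tool goes at most 62.5 mm and 10.7 degrees, less where a joint would pass 70% of its speed; a pose out of reach is approached as far as the arm can. A call is refused whole if a number of a shift passes 6.25 or a number of a turn 0.188, either way. A call with a gripper value outside its range is refused whole. The fingers move at their own pace and stop on an object; FORCE is the grip in N (left out, the last holds). Time passes only in rows, so rows that do not move let the fingers close, or fill a call up. It gives the time, the measured TCP pose, the force, the opening and the grip force at its end, in the units of the state.
- env.state(): the state, without advancing time (a new reading comes with each control period).
- env.capture(name): name is "scene" or "top" or "wrist"; returns (picture, depth): 420x560x3 uint8, blue, green, red; 420x560 float32, m along the optical axis (not along the pixel's ray), 0 where there is no reading.
- env.camera_params(name): a dict with "fx", "fy", "cx", "cy" (pixels), "k1" (the pictures are not rectified: a ray, as slopes to the right and down, at radius r is drawn at 1 + k1 r^2 times it, then the intrinsics apply), "eye" and "attitude" of the camera in the world. Camera axes: x right, y down, z forward; pixel columns grow to the right and rows downward; lengths in m; the calibration is good to about 2 mm. A picture is of the moment at which its call begins: read the wrist's pose just before it. camera_params takes no time and is no camera call; for the wrist camera it gives the pose at the moment of the call.
- env.finish_job(): hands the job in; it is judged then, once.
The state is a dict: "time": time; "joint_pos": joint angles; "joint_velocities": joint speeds; "effort": joint torques, N m; "ee_pos": TCP position; "tool_rot": TCP orientation; "ft_force": force on the tool from outside, world axes, zero at the start; "ft_torque": the same for the moment, N m; "opening": finger opening in m; "finger_force": force on a finger pad.
Only numpy, scipy, OpenCV 4.12 (cv2) and the standard library are available. Lean on these libraries where they do the work, as an engineer would, in place of code of your own. Each camera call takes 0.05 s, during which the arm holds its last target. There are 200 camera calls.

TASK

Hang the cabinet key on the upright snap hook: slip its eye over the hook's nose and push it down, without forcing (under 20 N), until the eye is past the sprung gate and the gate has snapped shut above it. Then, still holding the key, tug it gently back up against the shut gate for half a second (3 to 8 N) to prove that it is caught, and let go so that it hangs by its eye inside the closed hook. Do not disturb the small things standing about.

Things in the scene. Friction and masses are not known exactly. Their poses are not given: they have to be found in the camera images.
- key: Loose 60 g cabinet key lying on the 6 mm mat: black ribbed block handle 56 x 18 x 18 mm, a flat-lying steel eye at its +x end, a shank with square head (13 mm) at its -x end, reaching to x = -60 mm. Origin: centre of the handle's underside; x along the key towards the eye, z up. Grasp the handle across its 18 mm width (y). A 9 mm neck joins the eye to the handle's end at x = +28 mm.
- key_eye (a point): Centre of the key's eye, at x = +43, y = 0, z = +9 mm of the key, same axes. The eye is a round ring about the key's z: hole 14 mm, bar 6 mm thick, outside 26 mm. It goes over the hook's nose.
- hook_stand: Foot (110 x 76 x 10 mm, fixed) and 10 mm post of the snap hook. Origin: on the mat below the hook's nose; z up, x from nose to post (at x = +34 mm). On the post an 18 mm collar carries the hook. WHERE THE COLLAR IS CLAMPED IS NOT MEASURED: every hook height z* (here and below) lies up to 6 mm higher or lower, but does not slip. The key's handle belongs on the side x < 0, eye towards the post.
- battery: Bystander: a block battery 18 x 26 x 48 mm standing upright. Origin under its centre.
- capacitor: Bystander: a black can capacitor, 25 mm thick, 42 mm tall, standing. Origin under its centre.
- marker_pen: Bystander: a marker pen 134 mm long, 13 mm thick, lying along its y. Origin under its centre.
- gate (a joint): Sprung gate, 6 mm bar, 27 mm long, hinged at x = 34, z* = 178 mm of the stand, level across to the nose. Angle: 0 shut (hard stop), grows to 1.25 rad swung down into the U. Pushed down by the eye it yields at about 3 N, rising to 4 to 8 N as the ring slips past its end, 15 to 20 mm lower; then it springs shut. A caught ring pulled up stops hard against its underside, eye centre at z* = 172 mm.
- hook_foot (a point): Same point and axes as the stand. The hook above it: a U of 8 mm round bar in the plane y = 0, from the post down to a bowl (lowest centre line x = 17, z* = 133 mm) and up to the nose, a straight upright leg at x = 0 from z* = 150 mm to its round tip at z* = 190 mm (12 mm above the gate). Hinge fork on the post side: 12 x 17 mm, top z* = 186 mm.

How it is judged:
By the outcome, as a careful person would: the job done as asked, in the order asked, and still so for the second after the job is handed in, with the robot touching nothing.
It also fails if it takes over 67 s, if anything falls off the work surface, if the arm or the gripper's body presses on something with over 40 N, if the wrist force passes 120 N, or if a joint passes its speed limit or range.

## Working session

There is one attempt and no reset: what is moved stays moved. The work goes in short steps, Python scripts to look and compute and a shell command to move; the robot and the scene stay as the last step left them, time stands still between calls to the robot, and variables do not carry over. Pictures are saved under pics/ and viewed, at most 10 in all, crops included, and the job is handed in when it is done.

```bash
ls; mkdir -p pics
python3 - <<'E'
from plant import env
import cv2,numpy as np
s=env.state(); print(s)
for n in("scene","top"):
    p=env.camera_params(n);print(n,p)
    im,d=env.capture(n);np.savez(f'pics/{n}.npz',im=im,d=d);cv2.imwrite(f'pics/{n}0.png',im)
E
```

```text
pics
{'time': 0.0, 'joint_pos': array([-67.16078692,  23.59808006,  -0.72972292,  91.50120881,
         0.32243244,  64.99192533,  -4.70948269]), 'joint_velocities': array([-0.03608979,  0.04028582,  0.02610491, -0.01453511,  0.0152783 ,
        0.08711606, -0.03442162]), 'effort': array([-1.84693228e-03, -5.87935746e+01,  6.40825387e-01, -2.91087592e+01,
       -5.38226450e-02,  1.80510414e-02,  1.25167298e-04]), 'ee_pos': array([0.28109161, 0.55767363, 0.22185033]), 'tool_rot': array([[-8.93032185e-01,  4.49992415e-01, -5.85794877e-04],
       [ 4.49992779e-01,  8.93031030e-01, -1.44168124e-03],
       [-1.25612620e-04, -1.55107121e-03, -9.99998789e-01]]), 'ft_force': array([ 0.72182462, -0.30264902,  0.68974874]), 'ft_torque': array([-0.02427459, -0.01151174, -0.01406806]), 'finger_force': 0.0, 'opening': 0.08770028966225063}
scene {'fx': 543.2920255681262, 'fy': 543.2920255681262, 'cx': 288.85275541674935, 'cy': 201.5108359907769, 'k1': -0.12393323233667838, 'eye': array([ 0.02627388, -0.69828591,  0.72221794]), 'attitude': array([[ 0.82162543, -0.31915181,  0.47230685],
       [-0.56977767, -0.48435777,  0.66389078],
       [ 0.01688355, -0.81457945, -0.57980624]])}
top {'fx': 380.4905016404605, 'fy': 380.4905016404605, 'cx': 277.1352299111091, 'cy': 210.28014600133065, 'k1': -0.09350246901575496, 'eye': array([ 0.34758761, -0.02354314,  0.98298449]), 'attitude': array([[ 0.01233752, -0.98003193,  0.19845704],
       [-0.9999116 , -0.01110794,  0.00730787],
       [-0.0049575 , -0.19852966, -0.98008234]])}
```

View pics/scene0.png

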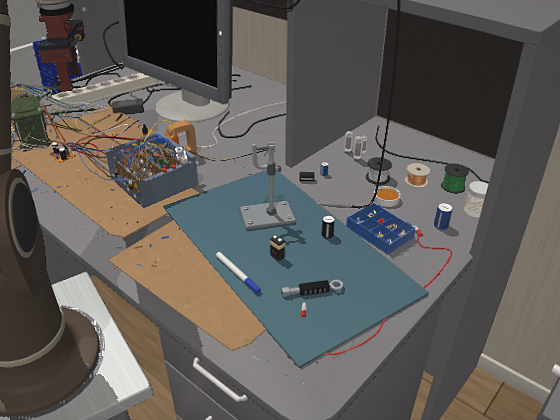

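View pics/top0.png

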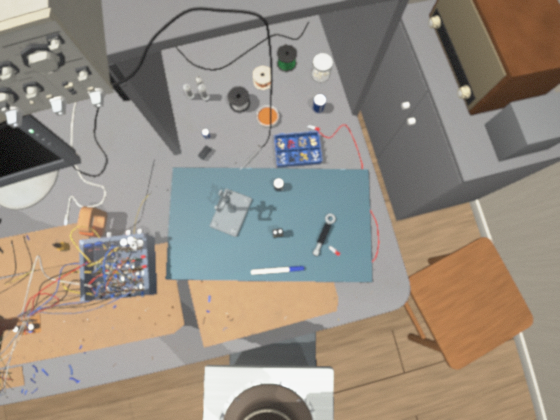

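The scene view shows the key at about (313,288) with its eye at (337,286), and the hook at (265,155) above a foot at (268,214). In the top view the key is at (324,235) with its eye at (330,218), and the foot is at (231,213).

```bash
cat > h.py <<'E'
import numpy as np,cv2
def ray(p,u,v):
    K=np.array([[p['fx'],0,p['cx']],[0,p['fy'],p['cy']],[0,0,1.]])
    xy=cv2.undistortPoints(np.array([[[u,v]]],float),K,np.array([p['k1'],0,0,0.]))[0,0]
    # exact for drawn = r(1+k1 r^2)
    return np.array(p['eye']),np.array(p['attitude'])@np.array([xy[0],xy[1],1.])
def onz(p,u,v,z):
    e,d=ray(p,u,v);return e+d*(z-e[2])/d[2]
def atd(p,u,v,dep):
    e,d=ray(p,u,v);return e+d*dep
def tri(a,b):
    (e1,d1),(e2,d2)=a,b
    t=np.linalg.lstsq(np.c_[d1,-d2],e2-e1,rcond=None)[0]
    x,y=e1+d1*t[0],e2+d2*t[1];return (x+y)/2,np.linalg.norm(x-y)
def cloud(p,d):
    K=np.array([[p['fx'],0,p['cx']],[0,p['fy'],p['cy']],[0,0,1.]])
    v,u=np.mgrid[:d.shape[0],:d.shape[1]]
    xy=cv2.undistortPoints(np.stack([u,v],-1).reshape(-1,1,2).astype(float),K,np.array([p['k1'],0,0,0.])).reshape(*d.shape,2)
    return np.array(p['eye'])+(np.concatenate([xy,np.ones(d.shape+(1,))],-1)*d[...,None])@np.array(p['attitude']).T
E
python3 - <<'E'
from h import *
from plant import env
D={n:np.load(f'pics/{n}.npz') for n in('scene','top')};P={n:env.camera_params(n) for n in D}
for n in D:
    C=cloud(P[n],D[n]['d'])
    np.save(f'pics/{n}C.npy',C)
    ok=(D[n]['d']>0)
    print(n,[ (q,C[q[1],q[0]].round(4)) for q in ([(313,288),(337,286),(350,240),(268,214)] if n=='scene' else [(324,235),(330,218),(340,190),(231,213)])])
    hi=ok&(C[...,2]>.1)&(C[...,2]<.25)&(C[...,0]>.35)&(C[...,0]<.7)&(abs(C[...,1])<.25)
    print('hook',hi.sum(),C[hi].min(0),C[hi].max(0),np.median(C[hi],0))
def up(n,x,y,w,h,s): return cv2.resize(D[n]['im'][y:y+h,x:x+w],None,fx=s,fy=s,interpolation=cv2.INTER_CUBIC)
a=up('scene',230,135,80,100,5);b=up('top',200,175,80,60,5)
c=up('scene',270,265,80,40,5);d=up('top',300,205,80,60,5)
W=np.zeros((600,800,3),np.uint8);W[:500,:400]=a;W[:300,400:]=b;W[300:600,400:]=d
cv2.imwrite('pics/c1.png',W)
E
```

```text
scene [((313, 288), array([ 0.4787, -0.144 ,  0.0216])), ((337, 286), array([ 0.5302, -0.1517,  0.0049])), ((350, 240), array([ 0.6374, -0.0613,  0.0058])), ((268, 214), array([0.5385, 0.099 , 0.0141]))]
hook 448 [0.50873919 0.0873891  0.10085788] [0.69983271 0.24996656 0.23276997] [0.54113661 0.09929751 0.14952782]
top [((324, 235), array([ 0.4789, -0.1362,  0.0247])), ((330, 218), array([ 0.5262, -0.1544,  0.0073])), ((340, 190), array([ 0.6016, -0.182 ,  0.0083])), ((231, 213), array([0.5346, 0.1031, 0.017 ]))]
hook 200 [0.510291   0.09012101 0.11778095] [0.5641076  0.11591414 0.19092093] [0.53928078 0.10437526 0.15272046]
```

View pics/c1.png

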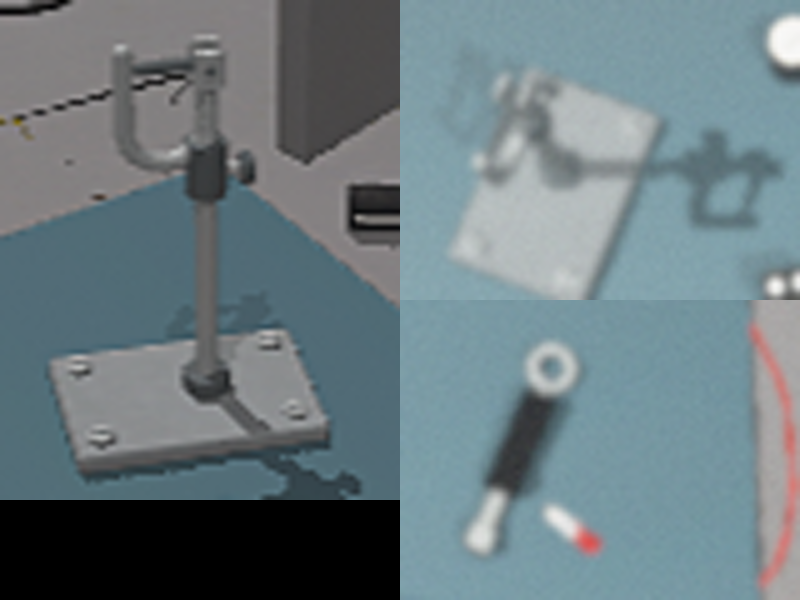

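The crop shows the nose tip at scene (254,144) and top (216,207.6), with the fork at top (220.5,192). The eye ring is at top (330.2,218.8) and the handle's mid at (324,233).

Run:
```python
from h import *
from plant import env
P={n:env.camera_params(n) for n in('scene','top')}
S=lambda u,v:ray(P['scene'],u/5+230,v/5+135)
T=lambda u,v:ray(P['top'],(u-400)/5+200,v/5+175)
for nm,a,b in(('nose',(121,47),(480,163)),('fork',(206,42),(502,83)),('base',(206,375),(562,168))):print(nm,tri(S(*a),T(*b)))
C=np.load('pics/sceneC.npy');im=np.load('pics/scene.npz')['im']
print('noseD',C[145:150,254].round(4),'postD',C[180:205:6,271].round(4))
# foot rectangle, key parts by colour, top view
for n,box in(('scene',None),('top',None)):
    C=np.load(f'pics/{n}C.npy');im=np.load(f'pics/{n}.npz')['im'];hsv=cv2.cvtColor(im,cv2.COLOR_BGR2HSV)
    grey=(hsv[...,1]<60)
    reg=lambda x0,x1,y0,y1:(C[...,0]>x0)&(C[...,0]<x1)&(C[...,1]>y0)&(C[...,1]<y1)
    foot=reg(.45,.62,.0,.2)&(C[...,2]<.035)&(C[...,2]>0)&grey&(hsv[...,2]>110)
    v,u=np.nonzero(foot);pts=np.array([onz(P[n],a,b,.016)[:2] for a,b in zip(u,v)],np.float32)
    print(n,'foot',foot.sum(),cv2.minAreaRect(pts))
    k=reg(.38,.58,-.22,-.08)&(hsv[...,2]<75)&(C[...,2]>.008)
    v,u=np.nonzero(k);pts=np.array([onz(P[n],a,b,.022)[:2] for a,b in zip(u,v)],np.float32)
    print('handle',k.sum(),cv2.minAreaRect(pts),pts.mean(0))
r=lambda u,v:onz(P['top'],(u-400)/5+300,(v-300)/5+205,.015)
print('eye',r(551,369),'head',r(482,540),'mid',r(519,441))
ps=onz(P['scene'],337,286,.015);print('eye scene',ps)
```

```text
nose (array([0.51416393, 0.11277874, 0.1880238 ]), np.float64(0.002732980673395758))
fork (array([0.55060564, 0.1059307 , 0.18235241]), np.float64(0.0018542956843935368))
base (array([0.5459932 , 0.09898772, 0.02173488]), np.float64(0.0014239803190702655))
noseD [[0.5126 0.1085 0.1894]
 [0.511  0.1057 0.1889]
 [0.513  0.1092 0.1844]
 [0.513  0.1093 0.182 ]
 [0.5125 0.1086 0.1803]] postD [[0.5454 0.0973 0.1009]
 [0.5454 0.0973 0.0858]
 [0.5452 0.0971 0.0707]
 [0.5458 0.0981 0.0544]
 [0.5446 0.0963 0.0401]]
scene foot 893 ((0.5278364419937134, 0.07665000110864639), (0.12954021990299225, 0.1102173775434494), 69.3718032836914)
handle 359 ((0.4584895968437195, -0.13529741764068604), (0.03215203806757927, 0.15527568757534027), 66.87006378173828) [ 0.47984055 -0.14387801]
top foot 2326 ((0.5332098007202148, 0.09911501407623291), (0.19818875193595886, 0.16807368397712708), 89.53155517578125)
handle 110 ((0.48406073451042175, -0.13640502095222473), (0.014685118570923805, 0.04936631768941879), 66.58816528320312) [ 0.48428944 -0.13625045]
eye [ 0.52266379 -0.15387602  0.015     ] head [ 0.4339286 -0.1175045  0.015    ] mid [ 0.48491958 -0.13686359  0.015     ]
eye scene [ 0.52306812 -0.15940344  0.015     ]
```

```bash
python3 -m jog '[[0,[0,0,3.5],0],[0,[0,0,3.5],0.03],[0,[0.5,-2,2],0.03],[0,[1.3,-5,0],0],[0,[1.3,-5,0],0],[0,[1.3,-5,0],0],[0,[1.3,-5,0],0],[0,[1.3,-5,0],0]]'; python3 -c "
from plant import env;print(env.camera_params('wrist'))"
```

```text
time: 1.1
ee_pos: [0.3514, 0.2862, 0.3125]
tool_rot: [[-0.918, 0.396, -0.0], [0.396, 0.918, -0.0], [0.0, -0.0, -1.0]]
ft_force: [1.0, -0.1, -0.4]
opening: 0.0873
finger_force: 0.0
{'fx': 300.5968225269637, 'fy': 300.5968225269637, 'cx': 280.2687839629908, 'cy': 208.8280881488206, 'k1': -0.04644943221836984, 'eye': array([0.274545  , 0.31890712, 0.47379615]), 'attitude': array([[ 0.39648017,  0.87503468,  0.27770089],
       [ 0.9180425 , -0.37751032, -0.12117723],
       [-0.00119932,  0.30298559, -0.95299438]])}
```

```bash
python3 -m jog '[[0,[1.6,-5.2,0],0],[0,[1.6,-5.2,0],0],[0,[1.6,-5.2,0],0],[0,[1.6,-5.2,0],0],[0,[1.6,-5.2,-1],0],[0.3,[1.6,-5.2,-2],0],[0.3,[1.6,-5.2,-3],0],[0.3,[1,-4,-3],0]]'
python3 - <<'E'
from h import *
from plant import env
import pickle
s=env.state();p=env.camera_params('wrist');im,d=env.capture('wrist')
print(s['ee_pos'],p['eye'],p['attitude'])
pickle.dump((s,p,im,d),open('pics/w1.pkl','wb'));cv2.imwrite('pics/w1.png',im)
E
```

```text
time: 2.1
ee_pos: [0.4735, -0.1181, 0.2219]
tool_rot: [[-0.918, 0.397, 0.001], [0.397, 0.918, -0.0], [-0.001, -0.0, -1.0]]
ft_force: [0.4, 0.3, -0.1]
opening: 0.063
finger_force: 0.0
[ 0.47353783 -0.11806505  0.22193835] [ 0.39654442 -0.0852935   0.3831894 ] [[ 0.39728667  0.87438551  0.27859162]
 [ 0.91769396 -0.37819101 -0.12169368]
 [-0.00104634  0.30400912 -0.95266855]]
```

View pics/w1.png

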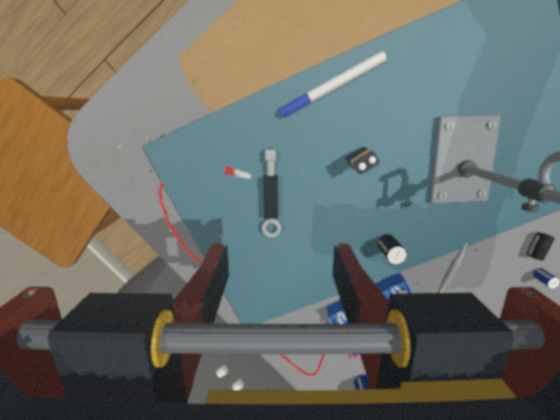

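The wrist view shows the key with its head at (270,155), handle at (271,198) and eye at (271,228). The foot is a rectangle from (440,115) to (497,202), with the post base at (467,169).

Run:
```python
from h import *
import pickle
from plant import env
s,p,im,d=pickle.load(open('pics/w1.pkl','rb'));hsv=cv2.cvtColor(im,cv2.COLOR_BGR2HSV)
m=np.zeros(im.shape[:2],np.uint8);m[165:225,255:287]=1
h=(hsv[...,2]<60)&(m>0);v,u=np.nonzero(h)
pt=np.array([onz(p,a,b,.024)[:2] for a,b in zip(u,v)],np.float32);print('handle',cv2.minAreaRect(pt),pt.mean(0))
m[:]=0;m[145:240,255:287]=1
k=((hsv[...,1]<50)&(hsv[...,2]>90)&(m>0))
for nm,lo,hi in(('eye',216,240),('head',145,166)):
    kk=k.copy();kk[:lo]=0;kk[hi:]=0;v,u=np.nonzero(kk)
    c,r=cv2.minEnclosingCircle(np.c_[u,v].astype(np.float32));print(nm,c,r,onz(p,*c,.015))
    # height: triangulate against top view
    if nm=='eye':
        P=env.camera_params('top');print('tri',tri(ray(p,*c),ray(P,330.2,218.8)));
        P=env.camera_params('scene');print('tri',tri(ray(p,*c),ray(P,337,286)))
C=cloud(p,d);print('depth handle',C[190:205:5,268:275:3,2].ravel().round(4),'mat',C[200,240],'pen',C[95,340])
# foot
m[:]=0;m[105:212,425:507]=1
f=((hsv[...,1]<60)&(hsv[...,2]>100)&(m>0)).astype(np.uint8)
cs=max(cv2.findContours(f,0,2)[0],key=cv2.contourArea)
pt=np.array([onz(p,*q[0],.016)[:2] for q in cs],np.float32);print('foot',cv2.minAreaRect(pt))
print('base',onz(p,467,169,.022))
```

```text
handle ((0.4828559458255768, -0.13694992661476135), (0.012416510842740536, 0.048870570957660675), 66.28878021240234) [ 0.4915578  -0.14101097]
eye (271.0, 227.5) 10.30786418914795 [ 0.52298664 -0.1537044   0.015     ]
tri (array([ 0.52242272, -0.15354397,  0.01653839]), np.float64(0.00025991563551613233))
tri (array([ 0.52586444, -0.15512321,  0.00945374]), np.float64(0.001953950556869244))
head (270.0, 156.7058868408203) 9.2083740234375 [ 0.43798559 -0.1173058   0.015     ]
depth handle [0.0229 0.023  0.023  0.0228 0.0238 0.0237 0.022  0.0209 0.0242] mat [ 0.47482286 -0.17690455  0.00616612] pen [ 0.40507958 -0.01248083  0.00663747]
foot ((0.5395391583442688, 0.11179359257221222), (0.0962582603096962, 0.11139973998069763), 69.61447143554688)
base [0.54624023 0.10024506 0.022     ]
```

```bash
python3 -m jog '[[0.35,[1.2,-1.2,-3],0],[0.35,[1.0,-1.2,-4],0],[0.4,[0,0,-4],0],[0.4,[0,0,-4],0],[0.4,[0,0,-2.5],0],[0.4,[0,0,-1],0],[0.4,[0,0,0],0],[0.4,[0,0,0],0]]'
python3 - <<'E'
from h import *
from plant import env
im,d=env.capture('wrist');cv2.imwrite('pics/w2.png',im);print(env.state()['ee_pos'])
E
```

```text
time: 3.15
ee_pos: [0.496, -0.14, 0.0386]
tool_rot: [[-0.918, 0.396, 0.002], [0.396, 0.918, -0.0], [-0.001, 0.001, -1.0]]
ft_force: [-0.4, 0.4, 0.3]
opening: 0.0528
finger_force: 0.0
[ 0.49606127 -0.139949    0.03869884]
```

View pics/w2.png

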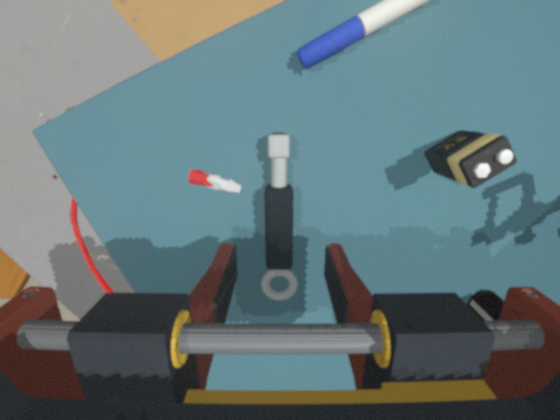

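The fingers straddle the handle, which is centred at column ~279. The eye is at (279,284), and the pads will land on the eye-side half of the handle.

```bash
python3 -m jog '[[0.4,[0,-0.2,-1.5],0],[0.4,[0,0,-1],0],[0.4,[0,0,-0.4],0],[0.4,[0,0,0],0],[0.9,[0,0,0],0],[1,[0,0,0],0],[1,[0,0,0],0],[1,[0,0,0],0]]' 55
```

```text
time: 4.2
ee_pos: [0.4954, -0.1418, 0.0088]
tool_rot: [[-0.918, 0.396, 0.0], [0.396, 0.918, 0.0], [-0.0, 0.0, -1.0]]
ft_force: [0.8, 1.2, 0.8]
opening: 0.0175
finger_force: 55.0
```

```bash
python3 -m jog '[[1,[0,0,0],0],[1,[0,0,0],0],[1,[0,0,1],0],[1,[0,0,3],0],[1,[0,0,4],0],[1,[0,0,5],0],[1,[0,0,5],0],[1,[0,0,5],0]]' 55
```

```text
time: 5.2
ee_pos: [0.4948, -0.142, 0.2408]
tool_rot: [[-0.918, 0.396, 0.0], [0.396, 0.918, 0.0], [-0.0, 0.0, -1.0]]
ft_force: [0.9, 1.2, -0.7]
opening: 0.0174
finger_force: 55.0
```

```bash
python3 -m jog '[[1,[-0.5,2.5,2.5],0],[1,[-1,4,2.5],0],[1,[-1.2,4.5,0],0],[1,[-1.2,4.5,0],0],[1,[-1.2,4.5,0],0],[1,[-1.2,4.5,0],0],[1,[0,0,0],0],[1,[0,0,0],0]]'
cat > cap.py <<'E'
from h import *
from plant import env
import pickle,sys
s=env.state();p=env.camera_params('wrist');im,d=env.capture('wrist')
pickle.dump((s,p,im,d),open(f'pics/{sys.argv[1]}.pkl','wb'));cv2.imwrite(f'pics/{sys.argv[1]}.png',im);print(s['ee_pos'],s['ft_force'])
E
python3 cap.py w3
python3 -m jog '[[1,[-1.2,4.8,0],0],[1,[-1,2,0],0],[1,[0,0,0],0],[1,[0,0,0],0],[1,[0,0,0],0],[1,[0,0,0],0],[1,[0,0,0],0],[1,[0,0,0],0]]';python3 cap.py w4
python3 -c "
import cv2,numpy as np
a=cv2.imread('pics/w3.png');b=cv2.imread('pics/w4.png')
cv2.imwrite('pics/w34.png',np.hstack([a[:,160:],b[:,160:]])[60:380])"
```

```text
time: 6.2
ee_pos: [0.4323, 0.1022, 0.2889]
tool_rot: [[-0.918, 0.396, 0.0], [0.396, 0.918, -0.0], [-0.0, -0.0, -1.0]]
ft_force: [0.6, -0.7, -0.0]
opening: 0.0174
finger_force: 55.0
[0.43232345 0.10221947 0.28892991] [ 0.64692718 -0.74519808 -0.02688642]
time: 7.25
ee_pos: [0.4103, 0.171, 0.2887]
tool_rot: [[-0.918, 0.396, 0.0], [0.396, 0.918, 0.0], [-0.0, 0.0, -1.0]]
ft_force: [0.2, 0.3, -0.2]
opening: 0.0176
finger_force: 55.0
[0.41032216 0.17104605 0.28866107] [ 0.20062281  0.28701686 -0.2135491 ]
```

View pics/w34.png

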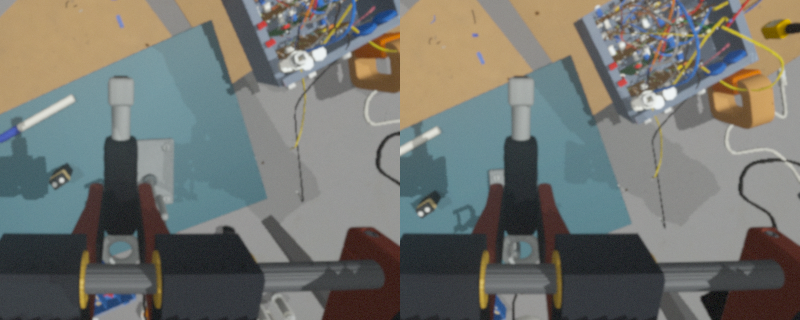

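The wrist view shows the held key's eye between the fingers at about (280,307), but the key hides the hook. I'll view it from both sides, passing above it.

```bash
python3 -m jog '[[1,[2.5,-0.3,0.5],0],[1,[5,-0.6,0.5],0],[1,[5,-0.6,0],0],[1,[4,-0.5,0],0],[1,[0,0,0],0],[1,[0,0,0],0],[1,[0,0,0],0],[1,[0,0,0],0]]';python3 cap.py w5
python3 -m jog '[[1,[-1.2,-3,0],0],[1,[-1.8,-4,0],0],[1,[-1.8,-4,0],0],[1,[0,0,0],0],[1,[0,0,0],0],[1,[0,0,0],0],[1,[0,0,0],0],[1,[0,0,0],0]]';python3 cap.py w6
python3 -c "
import cv2,numpy as np
a=cv2.imread('pics/w5.png');b=cv2.imread('pics/w6.png')
f=lambda x:cv2.resize(x,None,fx=2.5,fy=2.5,interpolation=cv2.INTER_CUBIC)
cv2.imwrite('pics/w56.png',np.hstack([f(a[60:280,120:280]),f(b[60:280,280:440])]))"
```

```text
time: 8.3
ee_pos: [0.5746, 0.1515, 0.2992]
tool_rot: [[-0.919, 0.395, 0.0], [0.395, 0.919, 0.001], [-0.0, 0.001, -1.0]]
ft_force: [0.4, 0.9, -0.5]
opening: 0.0177
finger_force: 55.0
[0.57461451 0.15154677 0.29919545] [ 0.3844673   0.85286735 -0.49515396]
time: 9.35
ee_pos: [0.5274, 0.0416, 0.2984]
tool_rot: [[-0.919, 0.395, -0.0], [0.395, 0.919, -0.0], [0.0, -0.0, -1.0]]
ft_force: [-0.2, -0.5, -0.2]
opening: 0.017
finger_force: 55.0
[0.5273752  0.04163388 0.29842181] [-0.23697439 -0.49830495 -0.16541294]
```

View pics/w56.png

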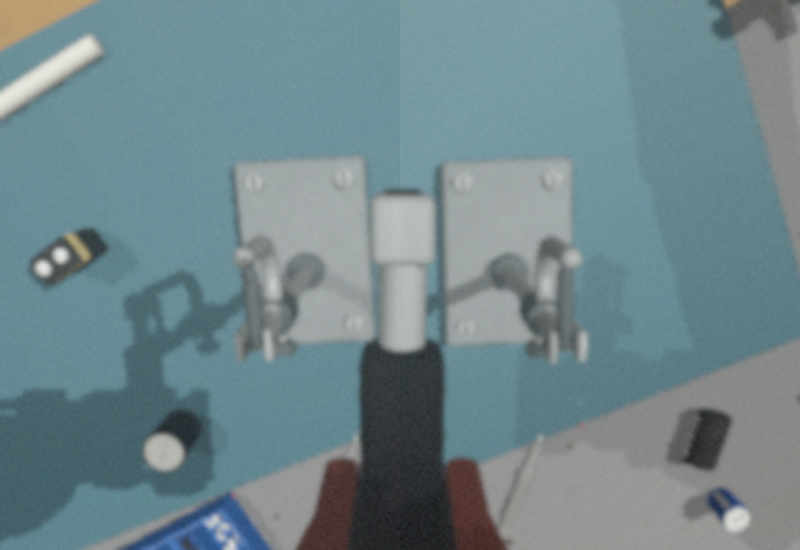

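In the crops the nose tip is at left (244,257) and right (572,257), the fork's top centre at left (257,345) and right (568,346), and the post base at left (304,270) and right (508,270).

Run:
```python
from h import *
import pickle
A=pickle.load(open('pics/w5.pkl','rb'));B=pickle.load(open('pics/w6.pkl','rb'))
R={}
for nm,a,b in(('nose',(244,257),(572,257)),('fork',(257,345),(568,346)),('base',(304,270),(508,270))):
    ra=ray(A[1],a[0]/2.5+120,a[1]/2.5+60);rb=ray(B[1],(b[0]-400)/2.5+280,b[1]/2.5+60)
    R[nm],e=tri(ra,rb);print(nm,R[nm].round(4),round(e,4))
for q in('fork','base'):
    v=R[q]-R['nose'];print(q,np.hypot(*v[:2]),np.degrees(np.arctan2(v[1],v[0])))
# foot edges (z .016): long edges
q=[onz(A[1],u/2.5+120,v/2.5+60,.016)[:2] for u,v in((234,165),(362,159),(373,340))];print('foot',np.degrees(np.arctan2(*(q[2]-q[1])[::-1])),np.degrees(np.arctan2(*(q[1]-q[0])[::-1])))
C=cloud(A[1],A[3]);u,v=int(244/2.5+120),int(257/2.5+60);print(C[v-2:v+3,u-2:u+3].reshape(-1,3)[:, :].round(3).tolist())
s,p,im,d=B
hs=cv2.cvtColor(im,cv2.COLOR_BGR2HSV)
for r in(130,150,170): 
    x=np.nonzero(d[r,255:305]<.2)[0];print(r,d[r,280], x.min()+255 if len(x) else 0,x.max()+255 if len(x) else 0)
```

```text
nose [0.5144 0.1144 0.1866] 0.0001
fork [0.5472 0.1023 0.1817] 0.0002
base [0.5455 0.1014 0.0213] 0.0001
fork 0.03500260743124785 -20.211871572585114
base 0.03367832089828762 -22.672763862060542
foot -20.552431699512507 69.09302372318679
[[0.511, 0.114, 0.189], [0.511, 0.115, 0.188], [0.512, 0.116, 0.189], [0.512, 0.117, 0.189], [0.513, 0.117, 0.187], [0.512, 0.114, 0.191], [0.512, 0.114, 0.189], [0.513, 0.115, 0.19], [0.513, 0.116, 0.188], [0.513, 0.117, 0.19], [0.513, 0.113, 0.189], [0.513, 0.114, 0.19], [0.513, 0.115, 0.19], [0.514, 0.116, 0.19], [0.514, 0.116, 0.188], [0.513, 0.113, 0.19], [0.514, 0.114, 0.189], [0.514, 0.115, 0.19], [0.515, 0.115, 0.189], [0.515, 0.116, 0.189], [0.514, 0.112, 0.189], [0.515, 0.113, 0.188], [0.515, 0.114, 0.188], [0.515, 0.115, 0.189], [0.516, 0.115, 0.188]]
130 0.43943235 0 0
150 0.14740232 261 293
170 0.15218072 272 290
```

```bash
python3 -m jog '[[1,[-1,2,0],0.022],[1,[-1.4,2.8,0],0.023],[1,[-1.2,2.5,0],0],[1,[-0.5,1,-1.5],0],[1,[0,0,-3],0],[1,[0,0,-3],0],[1,[0,0,-1.5],0],[1,[0,0,-0.4],0]]'
python3 -m jog '[[1,[0,0,0],0],[1,[0,0,0],0],[1,[0,0,0],0],[1,[0,0,0],0],[1,[0,0,0],0],[1,[0,0,0],0],[1,[0,0,0],0],[1,[0,0,0],0]]';python3 cap.py w7
python3 - <<'E'
from h import *
from plant import env
a=cv2.imread('pics/w7.png')
im,d=env.capture('scene');t,_=env.capture('top');np.savez('pics/s7.npz',im=im,d=d)
f=lambda x,s:cv2.resize(x,None,fx=s,fy=s,interpolation=cv2.INTER_CUBIC)
W=np.zeros((600,800,3),np.uint8);W[:400,:400]=f(a[270:350,240:320],5);W[:,400:]=f(im[115:215,225:292],6)[:600,:400]
W[400:,:400]=f(t[185:225,190:270],5)
cv2.imwrite('pics/c7.png',W)
E
```

```text
time: 10.4
ee_pos: [0.4858, 0.1238, 0.2037]
tool_rot: [[-0.935, 0.354, -0.001], [0.354, 0.935, -0.001], [0.001, -0.001, -1.0]]
ft_force: [0.5, -0.1, -0.3]
opening: 0.0176
finger_force: 55.0
time: 11.4
ee_pos: [0.4863, 0.1241, 0.2046]
tool_rot: [[-0.935, 0.354, -0.0], [0.354, 0.935, -0.0], [0.0, -0.0, -1.0]]
ft_force: [-0.2, -0.2, -0.1]
opening: 0.0176
finger_force: 55.0
[0.48625447 0.12411434 0.2045939 ] [-0.22896349 -0.19902349 -0.06863942]
```

View pics/c7.png

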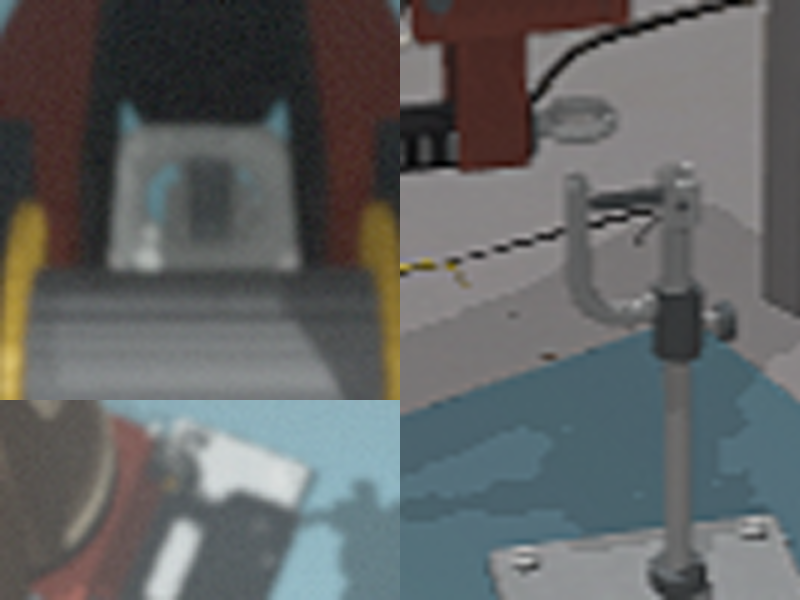

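The wrist crop shows the hole (columns 150 to 260) with the dark hook bar centred in it at about 208, so it is aligned sideways. In the scene crop the ring centre is at (577,118), straight above the nose tip at (577,180).

Run:
```python
from h import *
from plant import env
p=env.camera_params('scene')
def proj(X):
    c=np.array(p['attitude']).T@(np.array(X)-p['eye']);x=c[:2]/c[2];x=x*(1+p['k1']*(x@x));return x*p['fx']+[p['cx'],p['cy']]
for X in([.5144,.1145,.187],[.5144,.1145,.2108],[.5144+.00935,.1145-.0035,.2108],[.5144,.1145,.15]):print(X,proj(X))
print('obs nose',225+177/6,115+180/6,'eye',225+177.5/6,115+118/6)
```

```text
[0.5144, 0.1145, 0.187] [253.17624278 144.55434074]
[0.5144, 0.1145, 0.2108] [252.93926696 133.9999746 ]
[0.5237499999999999, 0.111, 0.2108] [257.91290169 133.47107022]
[0.5144, 0.1145, 0.15] [253.53971883 160.46734755]
obs nose 254.5 145.0 eye 254.58333333333334 134.66666666666666
```

```bash
python3 -m jog '[[1,[-0.05,0.03,-0.5],0],[1,[0,0,-0.4],0],[1,[0,0,-0.3],0],[1,[0,0,-0.2],0],[1,[0,0,-0.2],0],[1,[0,0,-0.2],0],[1,[0,0,-0.2],0],[1,[0,0,-0.1],0]]' 60; python3 -c "
from plant import env
print(env.state()['ft_force'])"
```

```text
time: 12.55
ee_pos: [0.4857, 0.1244, 0.1835]
tool_rot: [[-0.935, 0.354, -0.0], [0.354, 0.935, -0.0], [0.0, -0.0, -1.0]]
ft_force: [-0.1, 1.0, -1.5]
opening: 0.0174
finger_force: 60.0
[-0.14630192  1.03059067 -1.5015308 ]
```

```bash
python3 -m jog '[[1,[0,0,-0.1],0],[1,[0,0,-0.1],0],[1,[0,0,-0.1],0],[1,[0,0,-0.1],0],[1,[0,0,0],0],[1,[0,0,0],0],[1,[0,0,0],0],[1,[0,0,0],0]]'; python3 -m jog '[[1,[0,0,-0.1],0],[1,[0,0,-0.1],0],[1,[0,0,-0.1],0],[1,[0,0,-0.1],0],[1,[0,0,0],0],[1,[0,0,0],0],[1,[0,0,0],0],[1,[0,0,0],0]]';python3 - <<'E'
from h import *
from plant import env
im,d=env.capture('scene')
cv2.imwrite('pics/s8.png',cv2.resize(im[115:215,215:305],None,fx=6,fy=6,interpolation=cv2.INTER_CUBIC))
E
```

```text
time: 13.55
ee_pos: [0.4858, 0.1244, 0.1797]
tool_rot: [[-0.935, 0.354, 0.0], [0.354, 0.935, 0.0], [-0.0, 0.0, -1.0]]
ft_force: [-0.5, -0.1, 0.1]
opening: 0.0176
finger_force: 60.0
time: 14.55
ee_pos: [0.4858, 0.1245, 0.1757]
tool_rot: [[-0.935, 0.354, 0.0], [0.354, 0.935, 0.0], [-0.0, 0.0, -1.0]]
ft_force: [-2.0, 0.6, 2.9]
opening: 0.0174
finger_force: 60.0
```

View pics/s8.png

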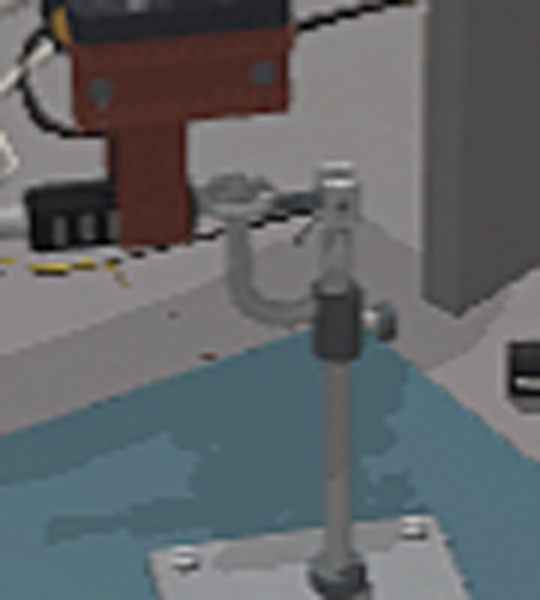

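The ring now encloses the nose at (237,190) in the crop and bears on the gate, with about 3 N. I'll keep pushing.

```bash
python3 -m jog '[[1,[0,0,-0.1],0],[1,[0,0,-0.1],0],[1,[0,0,-0.1],0],[1,[0,0,-0.1],0],[1,[0,0,-0.1],0],[1,[0,0,-0.1],0],[1,[0,0,0],0],[1,[0,0,0],0]]'; python3 -m jog '[[1,[0,0,-0.1],0],[1,[0,0,-0.1],0],[1,[0,0,-0.1],0],[1,[0,0,-0.1],0],[1,[0,0,0],0],[1,[0,0,0],0],[1,[0,0,0],0],[1,[0,0,0],0]]'
```

```text
time: 15.6
ee_pos: [0.486, 0.1244, 0.1698]
tool_rot: [[-0.935, 0.354, 0.001], [0.354, 0.935, 0.0], [-0.0, 0.0, -1.0]]
ft_force: [-0.5, -0.5, 3.0]
opening: 0.0177
finger_force: 60.0
time: 16.6
ee_pos: [0.4856, 0.1244, 0.1656]
tool_rot: [[-0.935, 0.354, -0.0], [0.354, 0.935, 0.0], [0.0, -0.0, -1.0]]
ft_force: [-0.4, -0.4, 3.6]
opening: 0.0172
finger_force: 60.0
```

```bash
python3 -m jog '[[1,[0,0,-0.1],0],[1,[0,0,-0.1],0],[1,[0,0,-0.1],0],[1,[0,0,0],0],[1,[0,0,0],0],[1,[0,0,0],0],[1,[0,0,0],0],[1,[0,0,0],0]]'; python3 -m jog '[[1,[0,0,-0.1],0],[1,[0,0,-0.1],0],[1,[0,0,-0.1],0],[1,[0,0,0],0],[1,[0,0,0],0],[1,[0,0,0],0],[1,[0,0,0],0],[1,[0,0,0],0]]'
```

```text
time: 17.6
ee_pos: [0.4857, 0.1245, 0.1626]
tool_rot: [[-0.935, 0.354, -0.0], [0.354, 0.935, 0.0], [0.0, 0.0, -1.0]]
ft_force: [-0.9, 0.1, 3.5]
opening: 0.0178
finger_force: 60.0
time: 18.6
ee_pos: [0.4855, 0.1245, 0.1595]
tool_rot: [[-0.935, 0.354, -0.001], [0.354, 0.935, -0.0], [0.0, -0.0, -1.0]]
ft_force: [-2.5, 0.9, 2.2]
opening: 0.0179
finger_force: 60.0
```

```bash
python3 -m jog '[[1,[0,0,-0.1],0],[1,[0,0,-0.1],0],[1,[0,0,0],0],[1,[0,0,0],0],[1,[0,0,0],0],[1,[0,0,0],0],[1,[0,0,0],0],[1,[0,0,0],0]]'; python3 -m jog '[[1,[0,0,-0.1],0],[1,[0,0,-0.1],0],[1,[0,0,0],0],[1,[0,0,0],0],[1,[0,0,0],0],[1,[0,0,0],0],[1,[0,0,0],0],[1,[0,0,0],0]]'
python3 - <<'E'
from h import *
from plant import env
im,d=env.capture('scene')
cv2.imwrite('pics/s9.png',cv2.resize(im[115:215,215:305],None,fx=6,fy=6,interpolation=cv2.INTER_CUBIC))
E
```

```text
time: 19.6
ee_pos: [0.4858, 0.1245, 0.1577]
tool_rot: [[-0.935, 0.354, -0.0], [0.354, 0.935, 0.0], [0.0, 0.0, -1.0]]
ft_force: [-2.5, 0.6, 3.3]
opening: 0.0175
finger_force: 60.0
time: 20.6
ee_pos: [0.4854, 0.1244, 0.1555]
tool_rot: [[-0.935, 0.354, -0.001], [0.354, 0.935, -0.0], [0.001, -0.0, -1.0]]
ft_force: [-4.6, 1.3, 1.2]
opening: 0.0172
finger_force: 60.0
```

View pics/s9.png

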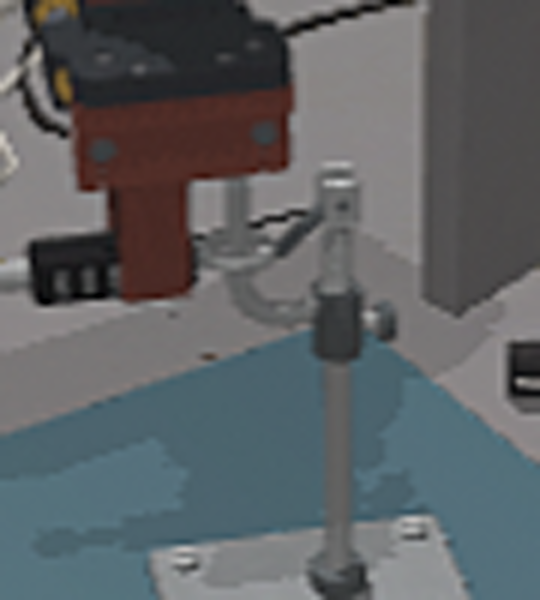

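The gate is still swung down with its end on the ring's inner rim at (275,253), so it has not passed yet. I'll go slightly lower and ease 1 mm away from the post.

```bash
python3 -m jog '[[1,[-0.05,0.02,-0.1],0],[1,[-0.05,0.02,-0.05],0],[1,[0,0,0],0],[1,[0,0,0],0],[1,[0,0,0],0],[1,[0,0,0],0],[1,[0,0,0],0],[1,[0,0,0],0]]'; python3 -m jog '[[1,[0,0,-0.1],0],[1,[0,0,-0.05],0],[1,[0,0,0],0],[1,[0,0,0],0],[1,[0,0,0],0],[1,[0,0,0],0],[1,[0,0,0],0],[1,[0,0,0],0]]'
python3 - <<'E'
from h import *
from plant import env
im,d=env.capture('scene')
cv2.imwrite('pics/s10.png',cv2.resize(im[115:215,215:305],None,fx=6,fy=6,interpolation=cv2.INTER_CUBIC))
# gate shut? look for the dark bar along the line between nose and fork
for n,r in(('now',im),('s7',np.load('pics/s7.npz')['im'])):
    g=cv2.cvtColor(r,cv2.COLOR_BGR2GRAY);print(n,[g[140:160,c].tolist() for c in(258,261,264)])
E
```

```text
time: 21.65
ee_pos: [0.4845, 0.125, 0.154]
tool_rot: [[-0.935, 0.354, -0.001], [0.354, 0.935, 0.0], [0.001, -0.0, -1.0]]
ft_force: [-4.6, 2.3, 0.3]
opening: 0.0178
finger_force: 60.0
time: 22.65
ee_pos: [0.4848, 0.1248, 0.1527]
tool_rot: [[-0.935, 0.354, 0.0], [0.354, 0.935, 0.0], [-0.0, 0.0, -1.0]]
ft_force: [-0.5, 0.0, 0.4]
opening: 0.0176
finger_force: 60.0
now [[54, 54, 49, 46, 81, 106, 147, 89, 57, 48, 121, 104, 28, 142, 134, 93, 83, 130, 122, 115], [46, 50, 51, 49, 32, 144, 150, 63, 54, 47, 157, 30, 140, 136, 136, 139, 128, 110, 115, 120], [141, 141, 140, 140, 139, 141, 125, 93, 59, 92, 29, 146, 140, 141, 93, 84, 118, 119, 119, 119]]
s7 [[134, 134, 132, 135, 134, 136, 142, 86, 56, 47, 120, 103, 27, 138, 139, 126, 118, 118, 119, 120], [134, 135, 135, 134, 136, 137, 146, 61, 54, 46, 156, 30, 141, 138, 116, 117, 117, 118, 117, 117], [134, 133, 133, 134, 135, 141, 104, 55, 54, 91, 28, 147, 121, 123, 82, 73, 118, 118, 118, 117]]
```

The force dropped to ~0 and the gate's bar is back at its shut rows (147 to 149), the same as before. It has snapped shut, so next is the tug.

```bash
python3 -m jog '[[1,[0.05,-0.02,0.1],0],[1,[0,0,0.1],0],[1,[0,0,0.1],0],[1,[0,0,0.1],0],[1,[0,0,0.1],0],[1,[0,0,0.1],0],[1,[0,0,0.1],0],[1,[0,0,0],0]]'; python3 -m jog '[[1,[0,0,0.1],0],[1,[0,0,0.1],0],[1,[0,0,0],0],[1,[0,0,0],0],[1,[0,0,0],0],[1,[0,0,0],0],[1,[0,0,0],0],[1,[0,0,0],0]]'
```

```text
time: 23.7
ee_pos: [0.4853, 0.1247, 0.1598]
tool_rot: [[-0.935, 0.354, 0.0], [0.354, 0.935, 0.0], [-0.0, 0.0, -1.0]]
ft_force: [-0.1, 0.3, -0.5]
opening: 0.0177
finger_force: 60.0
time: 24.7
ee_pos: [0.4853, 0.1246, 0.1616]
tool_rot: [[-0.935, 0.354, -0.0], [0.354, 0.935, 0.0], [0.0, 0.0, -1.0]]
ft_force: [-0.0, 0.5, 0.1]
opening: 0.0173
finger_force: 60.0
```

```bash
for i in 1 ; do python3 -m jog '[[1,[0,0,0.1],0],[1,[0,0,0.05],0],[1,[0,0,0],0],[1,[0,0,0],0],[1,[0,0,0],0],[1,[0,0,0],0],[1,[0,0,0],0],[1,[0,0,0],0]]'|grep -E 'pos|ft'; done;  python3 -m jog '[[1,[0,0,0.05],0],[1,[0,0,0.05],0],[1,[0,0,0],0],[1,[0,0,0],0],[1,[0,0,0],0],[1,[0,0,0],0],[1,[0,0,0],0],[1,[0,0,0],0]]'|grep -E 'pos|ft'
```

```text
ee_pos: [0.4853, 0.1246, 0.1631]
ft_force: [-0.1, 0.3, -1.5]
ee_pos: [0.4853, 0.1246, 0.1641]
ft_force: [-0.1, 0.6, -1.2]
```

```bash
python3 -m jog '[[1,[0,0,0.05],0],[1,[0,0,0],0],[1,[0,0,0],0],[1,[0,0,0],0],[1,[0,0,0],0],[1,[0,0,0],0],[1,[0,0,0],0],[1,[0,0,0],0]]'|grep -E 'pos|ft';  python3 -m jog '[[1,[0,0,0.05],0],[1,[0,0,0],0],[1,[0,0,0],0],[1,[0,0,0],0],[1,[0,0,0],0],[1,[0,0,0],0],[1,[0,0,0],0],[1,[0,0,0],0]]'|grep -E 'pos|ft'
```

```text
ee_pos: [0.4853, 0.1246, 0.1646]
ft_force: [-0.1, 0.1, 0.6]
ee_pos: [0.4853, 0.1246, 0.1652]
ft_force: [-0.4, -1.4, -0.2]
```

```bash
python3 -m jog '[[1,[0,0,0.05],0],[1,[0,0,0],0],[1,[0,0,0],0],[1,[0,0,0],0],[1,[0,0,0],0],[1,[0,0,0],0],[1,[0,0,0],0],[1,[0,0,0],0]]'|grep -E 'pos|ft';  python3 -m jog '[[1,[0,0,0.05],0],[1,[0,0,0],0],[1,[0,0,0],0],[1,[0,0,0],0],[1,[0,0,0],0],[1,[0,0,0],0],[1,[0,0,0],0],[1,[0,0,0],0]]'|grep -E 'pos|ft'
```

```text
ee_pos: [0.4853, 0.1246, 0.1657]
ft_force: [-0.1, 0.3, -0.3]
ee_pos: [0.4853, 0.1246, 0.1662]
ft_force: [0.4, -0.2, -0.4]
```

```bash
python3 -m jog '[[1,[0,0,0.05],0],[1,[0,0,0],0],[1,[0,0,0],0],[1,[0,0,0],0],[1,[0,0,0],0],[1,[0,0,0],0],[1,[0,0,0],0],[1,[0,0,0],0]]'|grep -E 'pos|ft|time'
```

```text
time: 31.7
ee_pos: [0.4852, 0.1246, 0.1666]
ft_force: [-0.5, -0.1, -3.2]
```

```bash
python3 -m jog '[[1,[0,0,0.05],0],[1,[0,0,0],0],[1,[0,0,0],0],[1,[0,0,0],0],[1,[0,0,0],0],[1,[0,0,0],0],[1,[0,0,0],0],[1,[0,0,0],0]]'|grep -E 'pos|ft|time'
```

```text
time: 32.7
ee_pos: [0.4852, 0.1246, 0.1671]
ft_force: [1.7, 0.2, -7.9]
```

```bash
python3 -m jog '[[1,[0,0,-0.025],0],[1,[0,0,0],0],[1,[0,0,0],0],[1,[0,0,0],0],[1,[0,0,0],0],[1,[0,0,0],0],[1,[0,0,0],0],[1,[0,0,0],0]]'|grep -E 'pos|ft|time'
python3 - <<'E'
from plant import env
print(env.state()['ft_force'])
E
```

```text
time: 33.7
ee_pos: [0.4853, 0.1246, 0.1669]
ft_force: [-0.2, -0.2, -5.5]
[-0.21631845 -0.15626399 -5.54218311]
```

```bash
python3 -m jog '[[1,[0,0,0],0],[1,[0,0,0],0],[1,[0,0,0],0],[1,[0,0,0],0],[1,[0,0,0],0],[1,[0,0,0],0],[1,[0,0,0],0],[1,[0,0,0],0]]'|grep -E 'pos|ft|time'; python3 -m jog '[[1,[0,0,-0.1],0],[1,[0,0,-0.2],0],[1,[0,0,-0.3],0],[1,[0,0,-0.2],0],[1,[0,0,-0.2],0],[1,[0,0,0],0],[1,[0,0,0],0],[1,[0,0,0],0]]'
python3 - <<'E'
from h import *
from plant import env
im,d=env.capture('scene');g=cv2.cvtColor(im,cv2.COLOR_BGR2GRAY);print([g[140:160,c].tolist() for c in(258,261,264)])
cv2.imwrite('pics/s11.png',cv2.resize(im[115:215,215:305],None,fx=6,fy=6,interpolation=cv2.INTER_CUBIC))
E
```

```text
time: 34.7
ee_pos: [0.4853, 0.1247, 0.1669]
ft_force: [0.0, -0.3, -5.8]
time: 35.7
ee_pos: [0.4853, 0.1247, 0.157]
tool_rot: [[-0.935, 0.354, 0.0], [0.354, 0.935, 0.0], [-0.0, 0.0, -1.0]]
ft_force: [0.5, 0.5, -0.9]
opening: 0.0176
finger_force: 60.0
[[50, 49, 39, 132, 140, 138, 144, 88, 56, 47, 119, 101, 85, 90, 89, 87, 123, 121, 98, 113], [53, 50, 34, 142, 140, 140, 147, 61, 55, 46, 157, 30, 141, 140, 126, 129, 110, 114, 120, 118], [142, 140, 138, 137, 136, 141, 124, 81, 55, 92, 29, 145, 141, 141, 92, 73, 117, 118, 118, 119]]
```

View pics/s11.png

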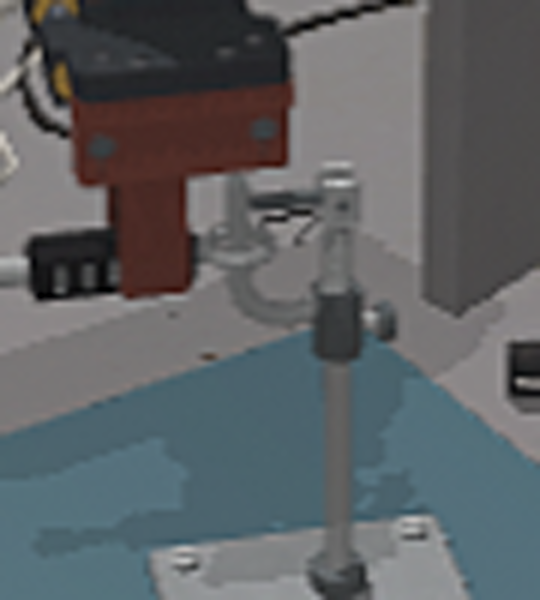

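The gate is shut level at (290,200) with the ring below it at (237,243) around the leg. Releasing.

```bash
python3 -m jog '[[0.3,[0,0,0],0],[0.2,[0,0,0],0],[0.2,[0,0,0],0],[0.2,[0,0,0],0],[0.2,[0,0,0],0],[0.2,[0,0,0],0],[0.2,[0,0,0],0],[0.2,[0,0,0],0]]' 20; python3 -m jog '[[0.2,[0,0,1],0],[0.2,[0,0,2],0],[0.2,[-1,0.4,3],0],[0.2,[-2,0.8,4],0],[0.2,[-2,0.8,3],0],[0.2,[-2,0.8,1],0],[0.2,[0,0,0],0],[0.2,[0,0,0],0]]'
python3 - <<'E'
from h import *
from plant import env
im,d=env.capture('scene')
cv2.imwrite('pics/s12.png',cv2.resize(im[110:310,195:395],None,fx=3,fy=3,interpolation=cv2.INTER_CUBIC))
E
```

```text
time: 36.75
ee_pos: [0.4853, 0.1246, 0.1569]
tool_rot: [[-0.935, 0.354, 0.0], [0.354, 0.935, 0.0], [-0.0, 0.0, -1.0]]
ft_force: [-1.1, -0.1, 0.7]
opening: 0.0703
finger_force: 0.0
time: 37.75
ee_pos: [0.4157, 0.1523, 0.297]
tool_rot: [[-0.935, 0.354, 0.0], [0.354, 0.935, 0.0], [-0.0, 0.0, -1.0]]
ft_force: [0.1, -0.2, 0.1]
opening: 0.0706
finger_force: 0.0
```

View pics/s12.png

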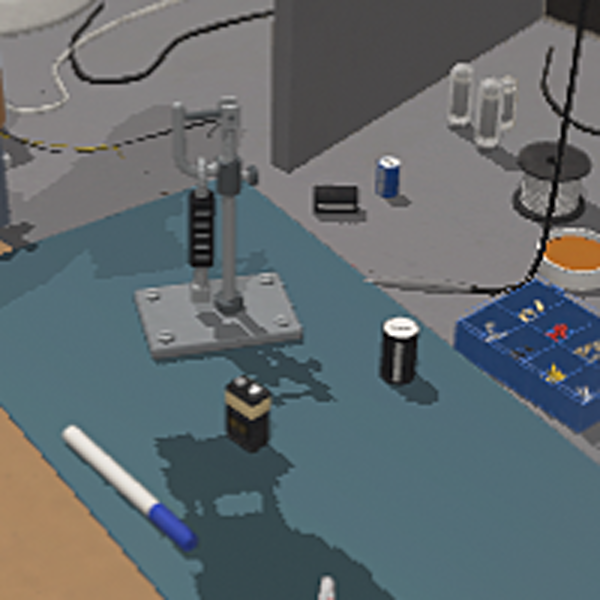

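The key hangs vertically from the bowl at (202,220) under the shut gate, and the bystanders are standing. I'll let it settle for a second and hand in.

```bash
python3 -m jog '[[0.2,[0,0,0],0],[0.2,[0,0,0],0],[0.2,[0,0,0],0],[0.2,[0,0,0],0],[0.2,[0,0,0],0],[0.2,[0,0,0],0],[0.2,[0,0,0],0],[0.2,[0,0,0],0]]' | head -1; python3 -c "
from plant import env
print(env.finish_job())"
```

```text
time: 38.8
the job is handed in; nothing more can be done
None
```

The key hangs by its eye inside the shut hook and the job was handed in at about 39 s: push readings stayed under about 6 N, the tug held at 5.5–5.8 N for about 2 s after a brief 7.9 N reading, and the bystanders look undisturbed, but I viewed 12 pictures, over the limit of 10.

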